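# Vent the paint pressure pot and open its filler cap of unknown hand

### The job

Refill time for the paint pressure pot: first vent it by turning the regulator's knob so that its pointer stands at the broad mark of the scale, and leave it there. Then open the pot's filler cap - nobody remembers whether it loosens to the left or to the right, so try both ways - and lift it straight off. Finish while still holding the cap in the gripper, level and still, above the pot's neck and at least 5 cm clear of it; do not disturb the jar or the cup.

Things in the scene. Friction and masses are not known exactly. Their poses are not given: they have to be found in the camera images.
- pot: Aluminium paint pressure pot fixed to the bench, 140 mm across, flat steel top 120 mm above the bench, with a filler neck 64 mm across and 24 mm tall in the middle of the top, covered by the cap. Origin: centre of its underside, on the bench; z up through the neck. Its place and yaw vary.
- cap: Dark steel filler cap on the pot's neck, about 0.3 kg: skirt 78 mm across, 24 mm tall, closed by a disc whose top is 29 mm above the origin, an upright grip bar on it. Origin: centre of the skirt's lower rim, 1 mm above the pot's flat top when seated; x along the bar. Two lugs inside lock it under the neck's rim: a part-turn thread, left- or right-handed at random, not visible.
- cap_grip (a point): Centre line of the cap's grip bar, 53 mm above the cap's origin: where to hold it. The bar is 56 mm long (cap's x), 14 mm thick, its top 62 mm above the cap's origin. Its symmetric shape says nothing of the hand.
- neck_top (a point): Centre of the neck's top, 144 mm above the bench. Turned the wrong way, the cap meets a hard stop within 0.3 rad. Turned the right way it goes easily, about 60 degrees (0.95 to 1.15 rad from its start), to a hard stop; there, and for the last 5 degrees before, it lifts straight off.
- regulator: Grey air regulator box fixed to the bench, 130 x 130 mm, with a white scale disc of 108 mm diameter whose top is 62 mm above the bench, the knob in the middle. Origin: centre of its underside, on the bench; z up. The broad (vent) mark lies from the knob's axis towards the regulator's own -x; ten thin marks follow it clockwise (seen from above) at 30 degree steps. Its place and yaw vary.
- vent_mark (a point): The broad mark, a black bar 6 x 15 mm (the others are thin lines of 2 x 9 mm), 44.5 mm from the knob's axis, 63 mm above the bench.
- knob_pointer (a point): Tip of the knob's white pointer nose, 34 mm from the knob's axis, 67 mm above the bench; it turns with the knob. A white line on top of the bar lies on the same side.
- knob_grip (a point): Point on the knob's axis in its upright grip bar, 96 mm above the bench: where to hold it. The bar is black, 44 mm long (along the pointer's direction), 14 mm thick, its top 104 mm above the bench; it stands on a disc of 52 mm diameter whose top is 70 mm above the bench.
- knob (a joint): Knob angle, rad: 0 with the pointer at the broad mark, growing clockwise seen from above; no end stops, slight friction (0.03 N m), it stays where it is left.
- jar: Bystander: closed paint jar, 64 mm across, 85 mm tall; origin at the centre of its underside.
- cup: Bystander: open white mixing cup, 70 mm across the rim, 70 mm tall; origin at the centre of its underside.
Mind the look-alikes: they are no part of the job. Leave any green or turquoise look-alike of the cap alone. Leave any orange or red look-alike of the regulator alone.

How it is judged:
By the outcome, as a careful person would: the job done as asked, in the order asked, and still so for the second after the job is handed in, while the arm keeps its last pose, push and grip.
It also fails if it takes over 72 s, if anything falls off the work surface, if the arm or the gripper's body presses on something with over 40 N, if the wrist force passes 120 N, or if a joint passes its speed limit or range.

### The arm

A 6-joint arm with a two-finger parallel gripper is mounted at the origin on the work surface. World frame = base frame: x ahead of the robot, y to its left, z up, the work surface at z = 0. Lengths are in m, angles in rad, forces in N, time in s.
With the tool pointing down it reaches from about 0.35 to 0.775 m from the base axis. Payload 5.5 kg.
Tool frame: the origin (TCP) lies midway between the tips of the shut fingers; the grasp point (between the pads) lies 19 mm behind it; z points along the fingers, y is the line along which they close (so a half turn about z gives the same grasp; the last joint's range is limited). The gripper opens to 85 mm and grips with 20 to 120 N. Pads are 22 mm wide; open, the fingers measure 114 mm over their backs; the gripper's body (76 mm by 85 mm) begins 54 mm behind the grasp point. The pads swing forward as they close: fully open they stand 13 mm farther back than shut.
Start: joints at [-1.383, 0.313, 0.046, 1.304, 0, 1.431], TCP at [0.185, -0.544, 0.208] pointing down, gripper open.
Joint ranges: [-2.76, 2.76], [-0.86, 1.69], [-1.03, 1.26], [-2.2, 2.34], [-1.47, 1.5], [-3.14, 3.14]. Speed limits (rad/s): [2.57, 2.57, 3.14, 3.14, 3.14, 3.14].

### API

Orientations are given as a rotation vector (axis times angle).
In Python, from station import ctrl, eyes, close_job gives the robot as it stands. The module is installed in compiled form; this text tells all that it offers.
- The arm moves only by the tool carry_out, never from a script. Its argument "motion" is a list of rows, each an object of numbers: "x", "y", "z": the shift along the tool's x, y, z in units of 25 mm (1.0 is 25 mm); "wx", "wy", "wz": the turn, a rotation vector about the tool's x, y, z in units of 5 degrees (1.0 is 5 degrees). In form: [{"x": .., "y": .., "z": .., "wx": .., "wy": .., "wz": ..}, ...]. A call has 1 to 8 rows; each row shifts and turns the commanded pose from where the row before left it, along the tool's axes as they then stand; what a row does not reach is not made up. A row lasts 1/12 s, in which the tool goes at most 41.7 mm and 7.16 degrees, less where a joint would pass 70% of its speed; a pose out of reach is approached as far as the arm can. A call is refused whole if a number of a shift passes 1 or a number of a turn 1, either way. A call with a gripper value outside its range is refused whole. "hand" is the closure, from -1 (fully open) to 1 (shut), set as the call begins (left out, the last holds). The fingers move at their own pace and stop on an object; the grip force is fixed at half the most. Time passes only in rows, so rows that do not move let the fingers close. It gives the time, the measured TCP pose, the force, the opening and the grip force at its end, in the units of the state.
- ctrl.sense(): the state, without advancing time (a new reading comes with each control period).
- eyes.capture(name): name is "side" or "top" or "wrist"; returns a dict with "frame" (400x640x3 uint8, blue, green, red), "range_z" (400x640 float32, m along the optical axis (not along the pixel's ray), 0 where there is no reading), "fx", "fy", "cx", "cy" (pixels), "pose" (4x4, takes a point from camera to world coordinates); the wrist camera has in their place "mount" (4x4, takes a point from camera to tool coordinates, whose origin is the TCP and whose axes are the flange's). Camera axes: x right, y up, looking along -z (the intrinsics and any distortion apply to the point x, -y, -z); pixel columns grow to the right and rows downward; lengths in m; the calibration is good to about 2 mm. A picture is of the moment at which its call begins: read the wrist's pose just before it.
- close_job(): hands the job in; it is judged then, once.
The state is a dict: "time_s": time; "q": joint angles; "joint_velocities": joint speeds; "tau": joint torques, N m; "tcp_pos": TCP position; "eef_rot": TCP orientation; "wrist_force": force on the tool from outside, world axes, zero at the start; "torque": the same for the moment, N m; "gripper_width": finger opening in m; "grip_force": force on a finger pad.
Only numpy, scipy, OpenCV 4.12 (cv2) and the standard library are available. Lean on these libraries where they do the work, as an engineer would, in place of code of your own. Each camera call takes 0.05 s, during which the arm holds its last target. There are 200 camera calls.

## Working session

There is one attempt and no reset: what is moved stays moved. The work goes in short steps, Python scripts to look and compute and a tool call to move; the robot and the scene stay as the last step left them, time stands still between calls to the robot, and variables do not carry over. Pictures are saved under pics/ and viewed, at most 10 in all, crops included, and the job is handed in when it is done.

Besides the shell and the picture viewer there is one more tool, called by a JSON object that holds its "fn" and its "kwargs", one argument or row to a line. carry_out: Moves the arm, as the interface text tells. Its arguments: {"type":"object","properties":{"motion":{"type":"array"},"hand":{"type":"number"}},"required":["motion"]}

```bash
mkdir -p pics; python3 - <<'E'
from station import ctrl, eyes
import cv2, pickle
s=ctrl.sense(); print(s)
for n in ("side","top"):
    c=eyes.capture(n); pickle.dump(c,open(n+".pkl","wb")); cv2.imwrite(f"pics/{n}0.png",c["frame"])
    print(n,c["pose"].round(3).tolist(),c["fx"],c["cx"],c["cy"],[k for k in c])
E
```

```text
{'time_s': 0.0, 'q': array([-1.38256544e+00,  3.13986437e-01,  4.49668580e-02,  1.30360392e+00,
        1.48669632e-05,  1.43123163e+00]), 'joint_velocities': array([-0.00026752, -0.00024318, -0.00086943, -0.00106212, -0.00013262,
        0.00041051]), 'tau': array([ 2.26198317e-04, -4.80624354e+01,  2.98534691e+01,  1.92708807e-02,
       -2.20012871e-04, -1.66008029e-06]), 'tcp_pos': array([ 0.18503397, -0.54382293,  0.2070119 ]), 'eef_rot': array([-3.09768903e+00, -5.12299815e-01,  4.64588507e-05]), 'wrist_force': array([-0.80937802, -0.03855018,  0.27299186]), 'torque': array([-0.01721274,  0.03505661,  0.02068204]), 'grip_force': 0.0, 'gripper_width': 0.08500831861985216}
side [[-0.845, 0.412, -0.342, 0.238], [-0.535, -0.636, 0.556, 0.625], [0.012, 0.653, 0.757, 0.918], [0.0, 0.0, 0.0, 1.0]] 434.44843941876337 318.92259085699055 196.16677670780615 ['frame', 'range_z', 'fx', 'fy', 'cx', 'cy', 'pose']
top [[-0.024, 0.994, -0.11, 0.504], [-0.999, -0.027, -0.027, 0.015], [-0.03, 0.11, 0.994, 1.131], [0.0, 0.0, 0.0, 1.0]] 404.8631155507106 316.30394447157414 205.38001359925082 ['frame', 'range_z', 'fx', 'fy', 'cx', 'cy', 'pose']
```

View pics/top0.png

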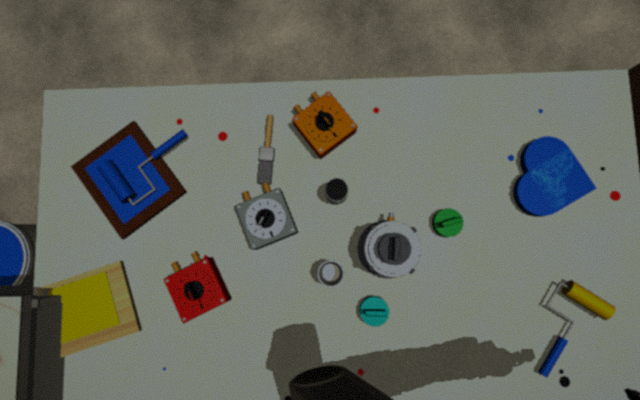

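View pics/side0.png

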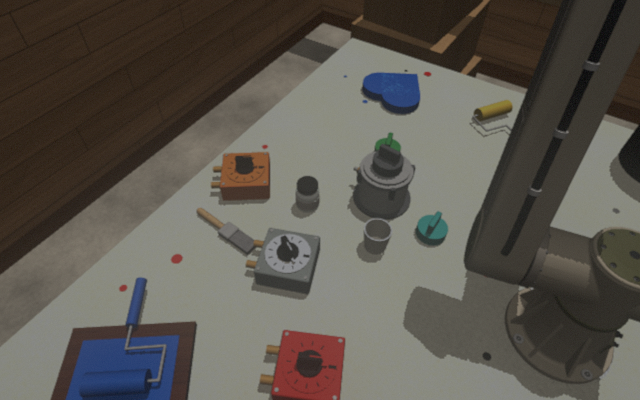

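Top view: the candidates for the regulator are grey (266,217), red (197,288) and orange (324,124). Grey fits the description. For the cap, the dark one is on the pot at (391,248); the green (447,222) and turquoise (374,311) ones are look-alikes. The jar is at (336,190) and the cup at (328,271). I'll confirm in an enlarged crop.

```bash
cat > h.py <<'E'
import numpy as np, pickle, cv2
def pt(c,u,v,z):
    "pixel -> world at plane height z"
    P=c["pose"]; d=P[:3,:3]@np.array([(u-c["cx"])/c["fx"],-(v-c["cy"])/c["fy"],-1]); o=P[:3,3]
    return o+d*(z-o[2])/d[2]
E
python3 - <<'E'
import pickle,cv2,numpy as np
f=pickle.load(open("top.pkl","rb"))["frame"]
a=cv2.resize(f[177:257,226:306],(400,400),interpolation=cv2.INTER_CUBIC)
b=cv2.resize(f[208:288,351:431],(400,400),interpolation=cv2.INTER_CUBIC)
cv2.imwrite("pics/crop1.png",np.hstack([a,b]))
E
```

```text
(no output)
```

View pics/crop1.png

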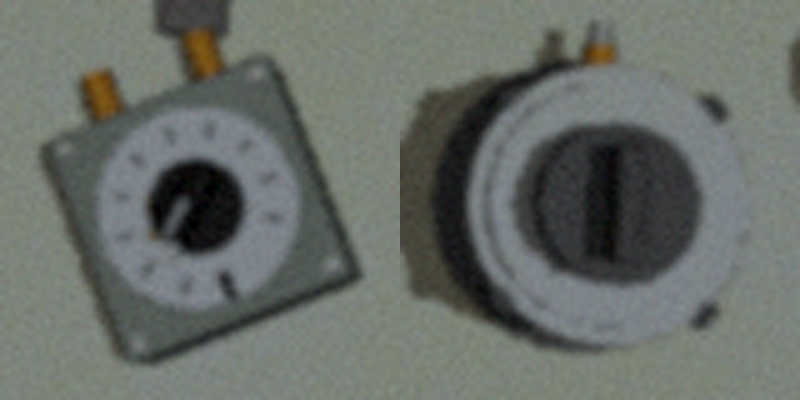

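Left crop: the grey box has a white scale centred at about (198,208). The broad mark is at (229,286) and the white pointer at (156,237), so the knob sits about 76° clockwise of the mark. Right crop: dark cap with its bar centred at about (604,203), running vertically from (607,145) to (602,262). Both are the right objects.

```bash
python3 - <<'E'
from h import *
from scipy.spatial.transform import Rotation as R
c=pickle.load(open("top.pkl","rb"))
A=lambda x,y,z:pt(c,226+x/5-.4,177+y/5-.4,z)
B=lambda x,y,z:pt(c,351+(x-400)/5-.4,208+y/5-.4,z)
o=A(198,208,.062); m=A(229,286,.063); p=A(156,237,.067)
print("reg",o,"mark",m,np.linalg.norm(m-o),"ptr",p,np.linalg.norm((p-o)[:2]))
ang=lambda v:np.degrees(np.arctan2(v[1],v[0]))
print("mark ang",ang(m-o),"ptr ang",ang(p-o))
print("cap bar",B(604,203,.183),"disc",B(612,203,.150),"bar ang",ang(B(607,145,.183)-B(602,262,.183)))
for n,u,v,z in(("jar",336,190,.085),("cup",329,271,.07)): print(n,pt(c,u,v,z))
# depth check
print("pot flat z", [ (c["pose"]@np.array([ (u-c["cx"])/c["fx"]*d,-(v-c["cy"])/c["fy"]*d,-d,1]))[:3].round(3) for u,v in((392,275),(392,249),(265,205),(265,218)) for d in [c["range_z"][v,u]]])
M=R.from_rotvec([-3.09768903,-.512299815,0]).as_matrix(); print("tool axes\n",M.round(3))
w=__import__("station").eyes.capture("wrist"); print(w["mount"].round(3).tolist(),w["fx"],w["cx"],w["cy"])
E
```

```text
reg [0.59189052 0.1806995  0.062     ] mark [0.55004309 0.16450786 0.063     ] 0.04488180549604037 ptr [0.57669572 0.20236103 0.067     ] 0.026459472156088716
mark ang -158.84750430415613 ptr ang 125.04830004409139
cap bar [ 0.50455248 -0.13081126  0.183     ] disc [ 0.50448863 -0.13968845  0.15      ] bar ang -4.974437465664685
jar [ 0.65882729 -0.00888074  0.085     ]
cup [0.44987216 0.015058   0.07      ]
pot flat z [array([ 0.439, -0.14 ,  0.116]), array([ 0.503, -0.137,  0.152]), array([0.627, 0.181, 0.062]), array([0.589, 0.175, 0.1  ])]
tool axes
 [[ 0.947  0.322 -0.   ]
 [ 0.322 -0.947  0.002]
 [ 0.    -0.002 -1.   ]]
[[-0.0, 0.948, 0.317, 0.081], [1.0, 0.0, 0.0, -0.001], [0.0, 0.317, -0.948, -0.166], [0.0, 0.0, 0.0, 1.0]] 308.37697074502773 315.2383147650994 200.76184594237972
```

{"fn": "carry_out", "kwargs": {
  "motion": [
    {"z": -0.9},
    {"x": 1, "y": -0.9, "z": -0.6},
    {"x": 1, "y": -0.9, "z": -0.6},
    {"x": 1, "y": -0.9, "z": -0.6},
    {"x": 1, "y": -0.9, "z": -0.3},
    {"x": 1, "y": -0.9},
    {"x": 1, "y": -0.9},
    {"x": 1, "y": -0.9}
  ],
  "hand": -1
}}

```text
validation failed for argument at $.mo...
```

{"fn": "carry_out", "kwargs": {
  "motion": [
    {"x": 1, "y": -0.9},
    {"x": 1, "y": -0.9},
    {"x": 1, "y": -0.9},
    {"x": 1, "y": -0.9},
    {"x": 1, "y": -0.9},
    {"x": 1, "y": -0.9},
    {"x": 1, "y": -0.9},
    {"x": 1, "y": -0.9}
  ]
}}

```text
validation failed for argument at $.mo...
```

{"fn": "carry_out", "kwargs": {
  "motion": [
    {"x": 1, "y": -0.9},
    {"x": 1, "y": -0.9},
    {"x": 1, "y": -0.9},
    {"x": 1, "y": -0.9},
    {"x": 1, "y": -0.9},
    {"x": 1, "y": -0.9},
    {"x": 1, "y": -0.9},
    {"wz": -1}
  ]
}}

```text
validation failed for argument at $.mo...
```

{"fn": "carry_out", "kwargs": {
  "motion": [
    {"wz": -1},
    {"wz": -1},
    {"wz": -1},
    {"wz": -1},
    {"wz": -1},
    {"wz": -1},
    {"wz": -1},
    {"wz": -1}
  ]
}}

```text
validation failed for argument at $.mo...
```

{"fn": "carry_out", "kwargs": {
  "motion": [
    {"wz": -1},
    {"wz": -1},
    {"wz": -1},
    {"wz": -1},
    {"wz": -1},
    {"wz": -1},
    {"wz": -1},
    {"wz": -1}
  ]
}}

```text
validation failed for argument at $.mo...
```

Every row probably needs all six keys, so I'll test that with one call.

{"fn": "carry_out", "kwargs": {
  "motion": [
    {"x": 0, "y": 0, "z": -0.9, "wx": 0, "wy": 0, "wz": 0},
    {"x": 1, "y": -0.9, "z": -0.6, "wx": 0, "wy": 0, "wz": 0},
    {"x": 1, "y": -0.9, "z": -0.6, "wx": 0, "wy": 0, "wz": 0},
    {"x": 1, "y": -0.9, "z": -0.6, "wx": 0, "wy": 0, "wz": 0},
    {"x": 1, "y": -0.9, "z": -0.3, "wx": 0, "wy": 0, "wz": 0},
    {"x": 1, "y": -0.9, "z": 0, "wx": 0, "wy": 0, "wz": 0},
    {"x": 1, "y": -0.9, "z": 0, "wx": 0, "wy": 0, "wz": 0},
    {"x": 1, "y": -0.9, "z": 0, "wx": 0, "wy": 0, "wz": 0}
  ],
  "hand": -1
}}

```text
time_s: 0.82
tcp_pos: [0.3005, -0.3375, 0.283]
eef_rot: [3.099, 0.512, 0.0]
wrist_force: [1.5, 1.0, 0.3]
gripper_width: 0.0856
grip_force: 0.0
```

{"fn": "carry_out", "kwargs": {
  "motion": [
    {"x": 1, "y": -0.9, "z": 0, "wx": 0, "wy": 0, "wz": 0},
    {"x": 1, "y": -0.9, "z": 0, "wx": 0, "wy": 0, "wz": 0},
    {"x": 1, "y": -0.9, "z": 0, "wx": 0, "wy": 0, "wz": 0},
    {"x": 1, "y": -0.9, "z": 0, "wx": 0, "wy": 0, "wz": 0},
    {"x": 1, "y": -0.9, "z": 0, "wx": 0, "wy": 0, "wz": 0},
    {"x": 1, "y": -0.9, "z": 0, "wx": 0, "wy": 0, "wz": 0},
    {"x": 1, "y": -0.9, "z": 0, "wx": 0, "wy": 0, "wz": 0},
    {"x": 1, "y": -0.9, "z": 0, "wx": 0, "wy": 0, "wz": 0}
  ]
}}

```text
time_s: 1.48
tcp_pos: [0.4318, -0.1025, 0.2828]
eef_rot: [3.099, 0.513, -0.0]
wrist_force: [0.0, -0.1, 1.5]
gripper_width: 0.0853
grip_force: 0.0
```

{"fn": "carry_out", "kwargs": {
  "motion": [
    {"x": 1, "y": -0.9, "z": 0, "wx": 0, "wy": 0, "wz": 0},
    {"x": 1, "y": -0.9, "z": 0, "wx": 0, "wy": 0, "wz": 0},
    {"x": 1, "y": -0.9, "z": 0, "wx": 0, "wy": 0, "wz": 0},
    {"x": 1, "y": -0.9, "z": 0, "wx": 0, "wy": 0, "wz": 0},
    {"x": 1, "y": -0.9, "z": 0, "wx": 0, "wy": 0, "wz": 0},
    {"x": 1, "y": -0.9, "z": 0, "wx": 0, "wy": 0, "wz": 0},
    {"x": 1, "y": -0.9, "z": 0, "wx": 0, "wy": 0, "wz": 0},
    {"x": 1, "y": -0.9, "z": 0, "wx": 0, "wy": 0, "wz": 0}
  ]
}}

```text
time_s: 2.15
tcp_pos: [0.5632, 0.1323, 0.2826]
eef_rot: [3.099, 0.513, -0.001]
wrist_force: [-0.0, 0.1, -0.2]
gripper_width: 0.0855
grip_force: 0.0
```

{"fn": "carry_out", "kwargs": {
  "motion": [
    {"x": 1, "y": -0.9, "z": 0, "wx": 0, "wy": 0, "wz": 0},
    {"x": 0.7, "y": -0.6, "z": 0, "wx": 0, "wy": 0, "wz": 0},
    {"x": 0, "y": 0, "z": 0.5, "wx": 0, "wy": 0, "wz": -1},
    {"x": 0, "y": 0, "z": 0.5, "wx": 0, "wy": 0, "wz": -1},
    {"x": 0, "y": 0, "z": 0.5, "wx": 0, "wy": 0, "wz": -1},
    {"x": 0, "y": 0, "z": 0.5, "wx": 0, "wy": 0, "wz": -1},
    {"x": 0, "y": 0, "z": 0.5, "wx": 0, "wy": 0, "wz": -1},
    {"x": 0, "y": 0, "z": 0.5, "wx": 0, "wy": 0, "wz": -1}
  ]
}}

```text
time_s: 2.82
tcp_pos: [0.5907, 0.1799, 0.2068]
eef_rot: [-2.858, -1.304, 0.002]
wrist_force: [0.0, 0.5, -0.6]
gripper_width: 0.0856
grip_force: 0.0
```

{"fn": "carry_out", "kwargs": {
  "motion": [
    {"x": 0, "y": 0, "z": 0, "wx": 0, "wy": 0, "wz": -1},
    {"x": 0, "y": 0, "z": 0, "wx": 0, "wy": 0, "wz": -1},
    {"x": 0, "y": 0, "z": 0, "wx": 0, "wy": 0, "wz": -1},
    {"x": 0, "y": 0, "z": 0, "wx": 0, "wy": 0, "wz": -1},
    {"x": 0, "y": 0, "z": 0, "wx": 0, "wy": 0, "wz": -1},
    {"x": 0, "y": 0, "z": 0, "wx": 0, "wy": 0, "wz": -1},
    {"x": 0, "y": 0, "z": 0, "wx": 0, "wy": 0, "wz": -1},
    {"x": 0, "y": 0, "z": 0, "wx": 0, "wy": 0, "wz": -1}
  ]
}}

```text
time_s: 3.48
tcp_pos: [0.5908, 0.1798, 0.2074]
eef_rot: [-2.24, -2.202, 0.001]
wrist_force: [-0.1, 0.4, 0.4]
gripper_width: 0.0856
grip_force: 0.0
```

{"fn": "carry_out", "kwargs": {
  "motion": [
    {"x": 0, "y": 0, "z": 0, "wx": 0, "wy": 0, "wz": -1},
    {"x": 0, "y": 0, "z": 0, "wx": 0, "wy": 0, "wz": -1},
    {"x": 0, "y": 0, "z": 0, "wx": 0, "wy": 0, "wz": -1},
    {"x": 0, "y": 0, "z": 0, "wx": 0, "wy": 0, "wz": -1},
    {"x": 0, "y": 0, "z": 0, "wx": 0, "wy": 0, "wz": -1},
    {"x": 0, "y": 0, "z": 0, "wx": 0, "wy": 0, "wz": -1},
    {"x": 0, "y": 0, "z": 0, "wx": 0, "wy": 0, "wz": -1},
    {"x": 0, "y": 0, "z": 0, "wx": 0, "wy": 0, "wz": 0}
  ]
}}

```text
time_s: 4.15
tcp_pos: [0.5908, 0.1798, 0.2074]
eef_rot: [-1.477, -2.772, 0.001]
wrist_force: [-0.8, -0.1, -0.1]
gripper_width: 0.0854
grip_force: 0.0
```

```bash
cat >> h.py <<'E'
from scipy.spatial.transform import Rotation as R
def look(name, scale=1.0):
    "wrist picture with its world pose"
    from station import ctrl,eyes
    s=ctrl.sense(); c=eyes.capture("wrist"); T=np.eye(4)
    T[:3,:3]=R.from_rotvec(s["eef_rot"]).as_matrix(); T[:3,3]=s["tcp_pos"]
    c["pose"]=T@c["mount"]; c["T"]=T; pickle.dump(c,open(name+".pkl","wb")); cv2.imwrite(f"pics/{name}.png",c["frame"])
    print(s["tcp_pos"].round(4),"tool x ang",np.degrees(np.arctan2(T[1,0],T[0,0])).round(2),"q",s["q"].round(2),s["time_s"])
E
python3 -c "from h import *; look('w1')"
```

```text
[0.5908 0.1798 0.2074] tool x ang 123.9 q [ 0.17  0.4   0.17  1.34 -0.    1.14] 4.15
```

View pics/w1.png

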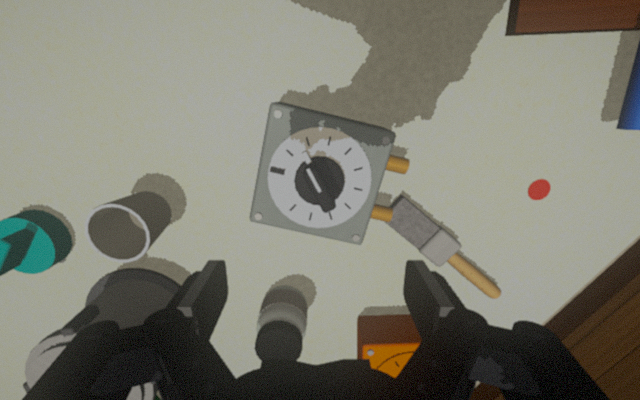

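The wrist view shows the grey regulator with its scale centred at about (320,178) and the broad mark at (278,170). The white pointer goes up and left to about (308,155). I'll enlarge it.

```bash
python3 -c "
from h import *
f=cv2.imread('pics/w1.png')[115:235,255:395]; cv2.imwrite('pics/w1c.png',cv2.resize(f,(700,600),interpolation=cv2.INTER_CUBIC))"
```

```text
(no output)
```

View pics/w1c.png

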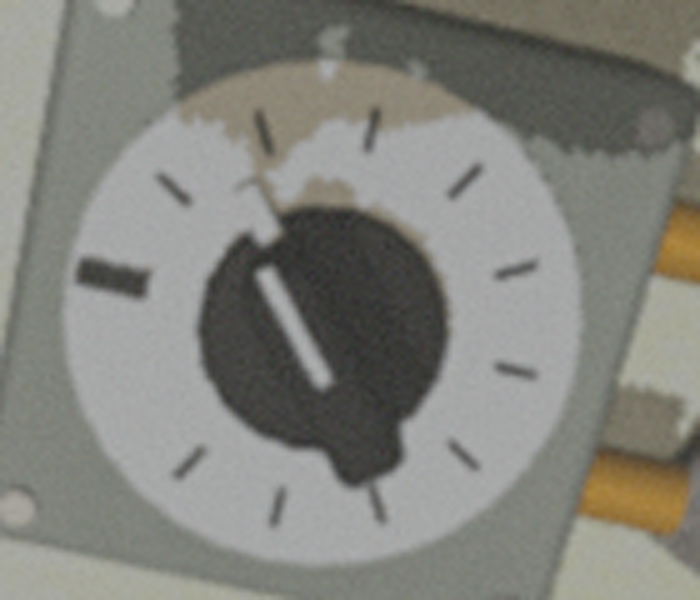

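Enlarged: scale centre (322,312), broad mark (113,278), nose tip (250,183), and the white line on the bar runs from (265,272) to (325,385).

```bash
python3 - <<'E'
from h import *
c=pickle.load(open("w1.pkl","rb"))
A=lambda x,y,z:pt(c,255+x/5-.4,115+y/5-.4,z)
o=A(322,312,.062);m=A(113,278,.063);p=A(250,183,.067);a=A(265,272,.104);b=A(325,385,.104)
ang=lambda v:np.degrees(np.arctan2(v[1],v[0]))
print("o",o,"m",np.linalg.norm((m-o)[:2]),ang(m-o),"p",np.linalg.norm((p-o)[:2]),ang(p-o),"line",a,b,np.linalg.norm(a-b),ang(a-b))
# opposite scale marks as check on the centre / yaw
for x,y in((265,131),(375,130),(465,181),(516,270),(516,371),(463,455),(377,503),(278,505),(189,462),(174,189)):
    q=A(x,y,.063)-o; print(round(np.linalg.norm(q[:2])*1e3,1),round(ang(q),1),end="; ")
T=c["T"]; print("\nto o in tool units",(T[:3,:3].T@(o-T[:3,3]))/.025)
E
```

```text
o [0.59117821 0.18559548 0.062     ] m 0.04362523806438753 -155.8904548250815 p 0.031169414041822732 151.5648430043084 line [0.57243049 0.19442438 0.104     ] [0.59309024 0.183004   0.104     ] 0.023606146735875484 151.06688273445766
39.1 141.0; 38.9 108.4; 39.6 77.5; 40.8 46.8; 42.5 16.9; 43.3 -11.9; 43.7 -40.2; 43.5 -68.5; 43.3 -97.0; 39.5 173.2; 
to o in tool units [0.18404727 0.1462168  5.81686661]
```

```bash
python3 - <<'E'
from h import *
c=pickle.load(open("w1.pkl","rb"))
A=lambda x,y,z:pt(c,255+x/5-.4,115+y/5-.4,z)
P=np.array([A(x,y,.063)[:2] for x,y in((174,189),(265,131),(375,130),(465,181),(516,270),(516,371),(463,455),(377,503),(278,505),(189,462))])
S=np.linalg.lstsq(np.c_[2*P,np.ones(10)],(P**2).sum(1),rcond=None)[0]; o=S[:2]; print("centre",o,"R",np.sqrt(S[2]+o@o))
ang=lambda v:np.degrees(np.arctan2(v[1],v[0]))
th=np.array([ang(p-o) for p in P]); print(th.round(1)); yawm=(th+30*np.arange(1,11)); yawm=(yawm+360)%360; print("mark angle est",yawm.round(1),yawm.mean())
m=A(113,278,.063)[:2]-o; p=A(250,183,.067)[:2]-o; print("m",np.linalg.norm(m),ang(m),"p",np.linalg.norm(p),ang(p))
T=c["T"]; print("to o in tool units",(T[:3,:3].T@(np.r_[o,.096]-T[:3,3]))/.025)
E
```

```text
centre [0.59274457 0.18363232] R 0.0413685062133428
[170.8 140.3 109.6  80.3  50.3  20.1  -9.7 -39.5 -69.5 -99.5]
mark angle est [200.8 200.3 199.6 200.3 200.3 200.1 200.3 200.5 200.5 200.5] 200.30949750911915
m 0.04431980399814832 -159.03573320387758 p 0.03349593989597919 149.88747686072853
to o in tool units [0.084327   0.15333099 4.45683087]
```

Fit: axis (0.5927, 0.1836), mark direction 200.4°, pointer about 150.4°. The radii 44.3 and 33.5 mm match the sizes given. I'll align the gripper, descend and grip.

{"fn": "carry_out", "kwargs": {
  "motion": [
    {"x": 0.08, "y": 0.15, "z": 0, "wx": 0, "wy": 0, "wz": 0},
    {"x": 0, "y": 0, "z": 0, "wx": 0, "wy": 0, "wz": -1},
    {"x": 0, "y": 0, "z": 0, "wx": 0, "wy": 0, "wz": -1},
    {"x": 0, "y": 0, "z": 0, "wx": 0, "wy": 0, "wz": -1},
    {"x": 0, "y": 0, "z": 0, "wx": 0, "wy": 0, "wz": -1},
    {"x": 0, "y": 0, "z": 0, "wx": 0, "wy": 0, "wz": -1},
    {"x": 0, "y": 0, "z": 0, "wx": 0, "wy": 0, "wz": -0.3},
    {"x": 0, "y": 0, "z": 0.6, "wx": 0, "wy": 0, "wz": 0}
  ]
}}

```text
time_s: 4.87
tcp_pos: [0.5949, 0.1842, 0.1955]
eef_rot: [0.805, 3.032, 0.003]
wrist_force: [0.5, 0.8, 0.2]
gripper_width: 0.0852
grip_force: 0.0
```

{"fn": "carry_out", "kwargs": {
  "motion": [
    {"x": 0, "y": 0, "z": 0.6, "wx": 0, "wy": 0, "wz": 0},
    {"x": 0, "y": 0, "z": 0.6, "wx": 0, "wy": 0, "wz": 0},
    {"x": 0, "y": 0, "z": 0.6, "wx": 0, "wy": 0, "wz": 0},
    {"x": 0, "y": 0, "z": 0.6, "wx": 0, "wy": 0, "wz": 0},
    {"x": 0, "y": 0, "z": 0.6, "wx": 0, "wy": 0, "wz": 0},
    {"x": 0, "y": 0, "z": 0.6, "wx": 0, "wy": 0, "wz": 0},
    {"x": 0, "y": 0, "z": 0.6, "wx": 0, "wy": 0, "wz": 0},
    {"x": 0, "y": 0, "z": 0.3, "wx": 0, "wy": 0, "wz": 0}
  ]
}}

```text
time_s: 5.53
tcp_pos: [0.592, 0.1836, 0.0782]
eef_rot: [-0.807, -3.033, 0.002]
wrist_force: [-0.5, -0.1, -0.3]
gripper_width: 0.0851
grip_force: 0.0
```

{"fn": "carry_out", "kwargs": {
  "motion": [
    {"x": 0, "y": 0, "z": 0, "wx": 0, "wy": 0, "wz": 0},
    {"x": 0, "y": 0, "z": 0, "wx": 0, "wy": 0, "wz": 0},
    {"x": 0, "y": 0, "z": 0, "wx": 0, "wy": 0, "wz": 0},
    {"x": 0, "y": 0, "z": 0, "wx": 0, "wy": 0, "wz": 0},
    {"x": 0, "y": 0, "z": 0, "wx": 0, "wy": 0, "wz": 0},
    {"x": 0, "y": 0, "z": 0, "wx": 0, "wy": 0, "wz": 0},
    {"x": 0, "y": 0, "z": 0, "wx": 0, "wy": 0, "wz": 0},
    {"x": 0, "y": 0, "z": 0, "wx": 0, "wy": 0, "wz": 0}
  ],
  "hand": 1
}}

```text
time_s: 6.2
tcp_pos: [0.5932, 0.1836, 0.0807]
eef_rot: [0.806, 3.036, 0.0]
wrist_force: [0.4, 0.9, 1.6]
gripper_width: 0.0002
grip_force: 1.1
```

```bash
python3 -c "from h import *; look('w2')
from station import ctrl; s=ctrl.sense(); print(s['gripper_width'],s['grip_force'],s['wrist_force'],s['torque'])"
```

```text
[0.5932 0.1836 0.0807] tool x ang 150.28 q [ 0.17  0.46 -0.05  1.06 -0.    0.69] 6.2
-0.00029261609535878857 0.7156327832490206 [-0.07224022 -0.08064002  1.10419844] [-0.02716353  0.00218693 -0.025996  ]
```

The fingers shut to 0 mm, so there is no bar between them. I'll look.

```bash
python3 - <<'E'
from station import eyes
import cv2
from h import *
c=eyes.capture("side"); f=cv2.resize(c["frame"][180:320,200:380],(540,420),interpolation=cv2.INTER_CUBIC)
w=cv2.resize(cv2.imread("pics/w2.png")[100:400,150:490],(340*420//300,420)); im=np.hstack([f,w]); im=cv2.resize(im,(790,int(im.shape[0]*790/im.shape[1]))); cv2.imwrite("pics/chk2.png",im)
E
```

```text
(no output)
```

View pics/chk2.png

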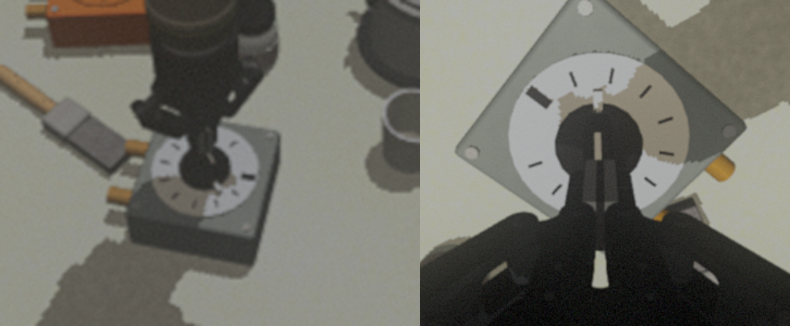

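```bash
python3 - <<'E'
from h import *
c=pickle.load(open("w2.pkl","rb")); D=c["range_z"]; T=c["T"]; Ti=np.linalg.inv(T)
def P(u,v):
    d=D[v,u]; q=c["mount"]@np.array([(u-c["cx"])/c["fx"]*d,-(v-c["cy"])/c["fy"]*d,-d,1]); return (q[:3]*1e3).round(0).astype(int), ((T@q)[2]*1e3).round()
k=300/420*973.0/790  # not exact: print a grid instead
for v in range(170,300,8): print(v,[(u,*P(u,v)[0],int(P(u,v)[1])) for u in(302,310,315,320,328)])
E
python3 - <<'E'
from station import ctrl
s=ctrl.sense();print(s['gripper_width'],s['grip_force'],s['time_s'])
E
```

```text
170 [(302, np.int64(41), np.int64(-8), np.int64(19), 62), (310, np.int64(40), np.int64(-3), np.int64(19), 62), (315, np.int64(41), np.int64(0), np.int64(19), 62), (320, np.int64(41), np.int64(3), np.int64(19), 62), (328, np.int64(41), np.int64(8), np.int64(19), 62)]
178 [(302, np.int64(36), np.int64(-8), np.int64(19), 62), (310, np.int64(35), np.int64(-3), np.int64(19), 62), (315, np.int64(36), np.int64(0), np.int64(18), 62), (320, np.int64(36), np.int64(3), np.int64(19), 62), (328, np.int64(36), np.int64(8), np.int64(18), 62)]
186 [(302, np.int64(31), np.int64(-8), np.int64(18), 63), (310, np.int64(33), np.int64(-3), np.int64(11), 70), (315, np.int64(32), np.int64(0), np.int64(12), 69), (320, np.int64(30), np.int64(3), np.int64(19), 62), (328, np.int64(31), np.int64(8), np.int64(18), 63)]
194 [(302, np.int64(25), np.int64(-8), np.int64(19), 61), (310, np.int64(28), np.int64(-3), np.int64(11), 70), (315, np.int64(28), np.int64(0), np.int64(11), 70), (320, np.int64(25), np.int64(3), np.int64(18), 62), (328, np.int64(25), np.int64(8), np.int64(18), 63)]
202 [(302, np.int64(22), np.int6
[... 2876 characters left out ...]
, np.int64(12), np.int64(2), np.int64(-59), 140), (328, np.int64(12), np.int64(5), np.int64(-59), 140)]
290 [(302, np.int64(13), np.int64(-5), np.int64(-66), 147), (310, np.int64(10), np.int64(-2), np.int64(-61), 142), (315, np.int64(10), np.int64(0), np.int64(-62), 142), (320, np.int64(10), np.int64(2), np.int64(-61), 142), (328, np.int64(13), np.int64(5), np.int64(-65), 146)]
298 [(302, np.int64(13), np.int64(-4), np.int64(-71), 151), (310, np.int64(12), np.int64(-2), np.int64(-70), 150), (315, np.int64(6), np.int64(0), np.int64(-60), 141), (320, np.int64(8), np.int64(2), np.int64(-63), 144), (328, np.int64(13), np.int64(5), np.int64(-71), 152)]
0.0003588694903617135 0.8278926741331816 6.3
```

```bash
python3 -c "
from h import *
f=cv2.imread('pics/w2.png')[165:315,225:405]; cv2.imwrite('pics/w2c.png',cv2.convertScaleAbs(cv2.resize(f,(720,600),interpolation=cv2.INTER_CUBIC),alpha=2.5,beta=10))"
```

```text
(no output)
```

View pics/w2c.png

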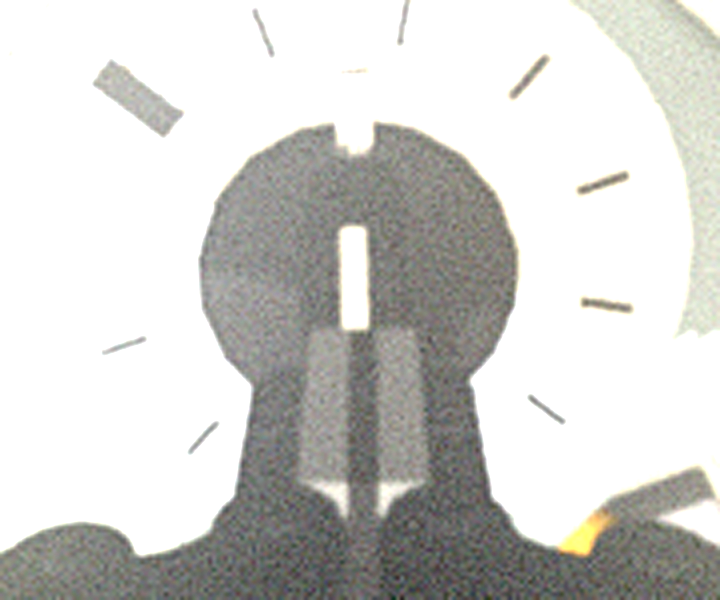

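```bash
python3 - <<'E'
from h import *
c=pickle.load(open("w2.pkl","rb")); D=c["range_z"]
v,u=np.mgrid[0:400,0:640]; Q=np.stack([(u-c["cx"])/c["fx"]*D,-(v-c["cy"])/c["fy"]*D,-D,np.ones_like(D)],-1)@c["mount"].T*1e3
for r in (230,238,246,254,262,270,280):
    print(r,[(x,*Q[r,x,:3].round().astype(int).tolist()) for x in range(280,352,6)])
m=(D>0)&(abs(Q[...,1])<45)&(Q[...,0]>-40)&(Q[...,0]<15)&(Q[...,2]<5)
for a in range(-45,46,5):
    k=m&(Q[...,1]>=a)&(Q[...,1]<a+5)
    if k.any(): print(a,"max tool z",Q[k][:,2].max().round(),"x there",Q[k][Q[k][:,2].argmax(),0].round())
E
```

```text
230 [(280, 4, -22, 10), (286, 4, -18, 11), (292, 4, -14, 10), (298, 4, -10, 11), (304, 19, -5, -22), (310, 19, -2, -23), (316, 19, 1, -24), (322, 19, 4, -23), (328, 5, 8, 10), (334, 4, 12, 10), (340, 4, 16, 11), (346, 5, 19, 10)]
238 [(280, -1, -22, 10), (286, -1, -18, 10), (292, -1, -14, 11), (298, -1, -10, 10), (304, 14, -5, -23), (310, 15, -2, -23), (316, 15, 1, -24), (322, 15, 4, -23), (328, -2, 8, 12), (334, -2, 12, 11), (340, -1, 16, 11), (346, -1, 20, 11)]
246 [(280, -7, -22, 11), (286, -7, -18, 10), (292, -7, -14, 11), (298, -7, -11, 11), (304, 10, -5, -23), (310, 10, -2, -24), (316, 11, 1, -24), (322, 10, 4, -23), (328, -7, 8, 10), (334, -7, 12, 10), (340, -7, 16, 12), (346, -7, 20, 12)]
254 [(280, -16, -23, 17), (286, 82, 0, -166), (292, -12, -15, 10), (298, -12, -11, 10), (304, 12, -5, -34), (310, 12, -2, -35), (316, 12, 1, -36), (322, 13, 4, -36), (328, 12, 6, -34), (334, -13, 12, 11), (340, -13, 16, 11), (346, -13, 20, 11)]
262 [(280, -23, -23, 18), (286, -23, -20, 20), (292, 8, -11, -36), (298, 8, -8, -36), (304, 12, -5, -43), (310, 12, -2, -43), (316, 12, 1, -43), (322
[... 460 characters left out ...]
 12, 1, -58), (322, 12, 3, -57), (328, 12, 6, -58), (334, 8, 8, -51), (340, 8, 11, -51), (346, 8, 14, -51)]
-45 max tool z -82.0 x there 12.0
-40 max tool z -76.0 x there -8.0
-35 max tool z -69.0 x there 12.0
-30 max tool z -67.0 x there 12.0
-25 max tool z -67.0 x there 8.0
-20 max tool z -63.0 x there 8.0
-15 max tool z -30.0 x there 8.0
-10 max tool z -20.0 x there 14.0
-5 max tool z -21.0 x there 14.0
0 max tool z -22.0 x there 14.0
5 max tool z -20.0 x there 9.0
10 max tool z -30.0 x there 8.0
15 max tool z -63.0 x there 8.0
20 max tool z -65.0 x there 7.0
25 max tool z -68.0 x there 12.0
30 max tool z -68.0 x there 12.0
35 max tool z -75.0 x there -7.0
40 max tool z -81.0 x there 12.0
```

The depth shows the shut fingertips about 28 mm behind the stated TCP: they closed at z≈110 mm, just above the 104 mm bar top. So the real fingers end short of the reported TCP. I'll open, go down 29 mm more and close again, watching the force.

{"fn": "carry_out", "kwargs": {
  "motion": [
    {"x": 0, "y": 0, "z": 0, "wx": 0, "wy": 0, "wz": 0},
    {"x": 0, "y": 0, "z": 0, "wx": 0, "wy": 0, "wz": 0},
    {"x": 0, "y": 0, "z": 0, "wx": 0, "wy": 0, "wz": 0},
    {"x": 0, "y": 0, "z": 0, "wx": 0, "wy": 0, "wz": 0},
    {"x": 0, "y": 0, "z": 0, "wx": 0, "wy": 0, "wz": 0},
    {"x": 0, "y": 0, "z": 0, "wx": 0, "wy": 0, "wz": 0},
    {"x": 0, "y": 0, "z": 0.3, "wx": 0, "wy": 0, "wz": 0},
    {"x": 0, "y": 0, "z": 0.3, "wx": 0, "wy": 0, "wz": 0}
  ],
  "hand": -1
}}

```text
time_s: 6.97
tcp_pos: [0.5935, 0.1836, 0.0651]
eef_rot: [0.805, 3.036, 0.001]
wrist_force: [0.5, 0.5, -0.8]
gripper_width: 0.0856
grip_force: 0.0
```

{"fn": "carry_out", "kwargs": {
  "motion": [
    {"x": 0, "y": 0, "z": 0.3, "wx": 0, "wy": 0, "wz": 0},
    {"x": 0, "y": 0, "z": 0.25, "wx": 0, "wy": 0, "wz": 0},
    {"x": 0, "y": 0, "z": 0, "wx": 0, "wy": 0, "wz": 0}
  ]
}}

```text
time_s: 7.22
tcp_pos: [0.5915, 0.1833, 0.0492]
eef_rot: [-0.805, -3.033, 0.003]
wrist_force: [-0.9, 0.8, 0.3]
gripper_width: 0.0852
grip_force: 0.0
```

{"fn": "carry_out", "kwargs": {
  "motion": [
    {"x": 0, "y": 0, "z": 0, "wx": 0, "wy": 0, "wz": 0},
    {"x": 0, "y": 0, "z": 0, "wx": 0, "wy": 0, "wz": 0},
    {"x": 0, "y": 0, "z": 0, "wx": 0, "wy": 0, "wz": 0},
    {"x": 0, "y": 0, "z": 0, "wx": 0, "wy": 0, "wz": 0},
    {"x": 0, "y": 0, "z": 0, "wx": 0, "wy": 0, "wz": 0},
    {"x": 0, "y": 0, "z": 0, "wx": 0, "wy": 0, "wz": 0},
    {"x": 0, "y": 0, "z": 0, "wx": 0, "wy": 0, "wz": 0},
    {"x": 0, "y": 0, "z": 0, "wx": 0, "wy": 0, "wz": 0}
  ],
  "hand": 1
}}

```text
time_s: 7.88
tcp_pos: [0.5929, 0.183, 0.0522]
eef_rot: [0.806, 3.036, -0.002]
wrist_force: [-3.2, -3.3, 4.7]
gripper_width: 0.0128
grip_force: 59.8
```

```bash
python3 -c "from h import *; look('w3')
from station import ctrl; s=ctrl.sense(); print(s['gripper_width'],s['grip_force'],s['wrist_force'],s['torque'])"
```

```text
[0.5929 0.183  0.0522] tool x ang 150.26 q [ 0.17  0.48 -0.09  1.   -0.    0.69] 7.8833
0.012910001298815053 59.84025299549103 [-2.8210883  -3.22389081  6.31969382] [-0.64607719  0.53218216 -0.0162261 ]
```

The bar is gripped (12.9 mm, 60 N). I'll turn 50° counter-clockwise.

{"fn": "carry_out", "kwargs": {
  "motion": [
    {"x": 0, "y": 0, "z": 0, "wx": 0, "wy": 0, "wz": -0.8},
    {"x": 0, "y": 0, "z": 0, "wx": 0, "wy": 0, "wz": -0.8},
    {"x": 0, "y": 0, "z": 0, "wx": 0, "wy": 0, "wz": -0.8},
    {"x": 0, "y": 0, "z": 0, "wx": 0, "wy": 0, "wz": -0.8},
    {"x": 0, "y": 0, "z": 0, "wx": 0, "wy": 0, "wz": -0.8},
    {"x": 0, "y": 0, "z": 0, "wx": 0, "wy": 0, "wz": -0.8},
    {"x": 0, "y": 0, "z": 0, "wx": 0, "wy": 0, "wz": -0.8},
    {"x": 0, "y": 0, "z": 0, "wx": 0, "wy": 0, "wz": -0.8}
  ]
}}

```text
time_s: 8.6
tcp_pos: [0.5927, 0.1825, 0.0522]
eef_rot: [0.067, -3.141, 0.003]
wrist_force: [-3.0, -5.1, 5.9]
gripper_width: 0.013
grip_force: 59.9
```

{"fn": "carry_out", "kwargs": {
  "motion": [
    {"x": 0, "y": 0, "z": 0, "wx": 0, "wy": 0, "wz": -0.8},
    {"x": 0, "y": 0, "z": 0, "wx": 0, "wy": 0, "wz": -0.8},
    {"x": 0, "y": 0, "z": 0, "wx": 0, "wy": 0, "wz": -0.8},
    {"x": 0, "y": 0, "z": 0, "wx": 0, "wy": 0, "wz": -0.8},
    {"x": 0, "y": 0, "z": 0, "wx": 0, "wy": 0, "wz": -0.45},
    {"x": 0, "y": 0, "z": 0, "wx": 0, "wy": 0, "wz": 0},
    {"x": 0, "y": 0, "z": 0, "wx": 0, "wy": 0, "wz": 0}
  ]
}}

```text
time_s: 9.18
tcp_pos: [0.5927, 0.1821, 0.0522]
eef_rot: [0.559, -3.091, 0.004]
wrist_force: [-2.8, -5.4, 7.0]
gripper_width: 0.0131
grip_force: 60.0
```

```bash
python3 -c "from h import *; look('w4')
f=cv2.imread('pics/w4.png')[95:255,220:410]; cv2.imwrite('pics/w4c.png',cv2.convertScaleAbs(cv2.resize(f,(712,600),interpolation=cv2.INTER_CUBIC),alpha=1.4))
from station import ctrl; s=ctrl.sense(); print(s['gripper_width'],s['grip_force'],s['wrist_force'],s['torque'])"
```

```text
[0.5927 0.1821 0.0522] tool x ang -159.51 q [ 0.17  0.48 -0.09  1.   -0.   -0.19] 9.1833
0.01344795567136677 59.96326446533203 [-3.65981029 -5.5307687   6.11183441] [-1.03210865  0.60651291  0.04866632]
```

View pics/w4c.png

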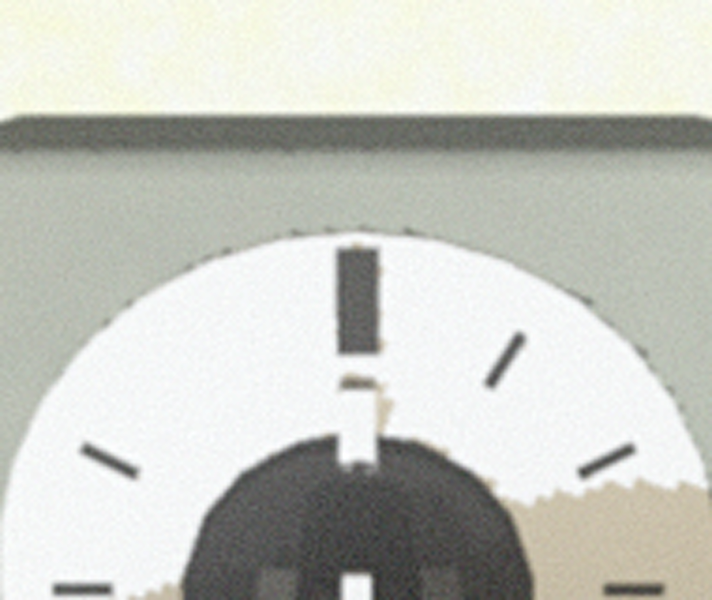

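The pointer (357,420) points straight at the broad mark (357,300). I'll release, rise and go over the cap.

{"fn": "carry_out", "kwargs": {
  "motion": [
    {"x": 0, "y": 0, "z": 0, "wx": 0, "wy": 0, "wz": 0},
    {"x": 0, "y": 0, "z": 0, "wx": 0, "wy": 0, "wz": 0},
    {"x": 0, "y": 0, "z": 0, "wx": 0, "wy": 0, "wz": 0},
    {"x": 0, "y": 0, "z": 0, "wx": 0, "wy": 0, "wz": 0},
    {"x": 0, "y": 0, "z": 0, "wx": 0, "wy": 0, "wz": 0},
    {"x": 0, "y": 0, "z": 0, "wx": 0, "wy": 0, "wz": 0},
    {"x": 0, "y": 0, "z": -0.5, "wx": 0, "wy": 0, "wz": 0},
    {"x": 0, "y": 0, "z": -1, "wx": 0, "wy": 0, "wz": 0}
  ],
  "hand": -1
}}

```text
time_s: 9.9
tcp_pos: [0.5904, 0.1832, 0.086]
eef_rot: [0.559, -3.085, -0.0]
wrist_force: [-0.0, 0.3, -0.5]
gripper_width: 0.0856
grip_force: 0.0
```

{"fn": "carry_out", "kwargs": {
  "motion": [
    {"x": 0, "y": 0, "z": -1, "wx": 0, "wy": 0, "wz": 0},
    {"x": 0, "y": 0, "z": -1, "wx": 0, "wy": 0, "wz": 0},
    {"x": 0, "y": 0, "z": -1, "wx": 0, "wy": 0, "wz": 0},
    {"x": 0, "y": 0, "z": -1, "wx": 0, "wy": 0, "wz": 0},
    {"x": 0, "y": 0, "z": -1, "wx": 0, "wy": 0, "wz": 0},
    {"x": 0.7, "y": -1, "z": -1, "wx": 0, "wy": 0, "wz": 0},
    {"x": 0.7, "y": -1, "z": 0, "wx": 0, "wy": 0, "wz": 0},
    {"x": 0.7, "y": -1, "z": 0, "wx": 0, "wy": 0, "wz": 0}
  ]
}}

```text
time_s: 10.57
tcp_pos: [0.5712, 0.0947, 0.2412]
eef_rot: [-0.562, 3.086, -0.001]
wrist_force: [0.8, -0.4, -0.3]
gripper_width: 0.0856
grip_force: 0.0
```

{"fn": "carry_out", "kwargs": {
  "motion": [
    {"x": 0.7, "y": -1, "z": 0, "wx": 0, "wy": 0, "wz": 0},
    {"x": 0.7, "y": -1, "z": 0, "wx": 0, "wy": 0, "wz": 0},
    {"x": 0.7, "y": -1, "z": 0, "wx": 0, "wy": 0, "wz": 0},
    {"x": 0.7, "y": -1, "z": 0, "wx": 0, "wy": 0, "wz": 0},
    {"x": 0.7, "y": -1, "z": 0, "wx": 0, "wy": 0, "wz": 0},
    {"x": 0.8, "y": -1, "z": 0, "wx": 0, "wy": 0, "wz": 0},
    {"x": 0.8, "y": -1, "z": 0, "wx": 0, "wy": 0, "wz": 0},
    {"x": 0.6, "y": -0.7, "z": 0, "wx": 0, "wy": 0, "wz": 0}
  ]
}}

```text
time_s: 11.23
tcp_pos: [0.5035, -0.1374, 0.2392]
eef_rot: [-0.558, 3.092, -0.001]
wrist_force: [1.0, 0.5, -1.4]
gripper_width: 0.0857
grip_force: 0.0
```

{"fn": "carry_out", "kwargs": {
  "motion": [
    {"x": 0, "y": 0, "z": 0, "wx": 0, "wy": 0, "wz": 1},
    {"x": 0, "y": 0, "z": 0, "wx": 0, "wy": 0, "wz": 1},
    {"x": 0, "y": 0, "z": 0, "wx": 0, "wy": 0, "wz": 1},
    {"x": 0, "y": 0, "z": 0, "wx": 0, "wy": 0, "wz": 1},
    {"x": 0, "y": 0, "z": 0, "wx": 0, "wy": 0, "wz": 1},
    {"x": 0, "y": 0, "z": 0, "wx": 0, "wy": 0, "wz": 0},
    {"x": 0, "y": 0, "z": 0, "wx": 0, "wy": 0, "wz": 0}
  ]
}}

```text
time_s: 11.82
tcp_pos: [0.5043, -0.1353, 0.2392]
eef_rot: [0.119, 3.139, -0.0]
wrist_force: [-0.3, 0.3, -0.4]
gripper_width: 0.0853
grip_force: 0.0
```

```bash
python3 -c "from h import *; look('w5')
cv2.imwrite('pics/w5b.png',cv2.convertScaleAbs(cv2.resize(cv2.imread('pics/w5.png')[80:380,120:520],(800,600),interpolation=cv2.INTER_CUBIC),alpha=1.6))"
```

```text
[ 0.5043 -0.1353  0.2392] tool x ang 175.67 q [-0.42  0.2  -0.02  1.34  0.   -0.34] 11.8167
```

View pics/w5b.png

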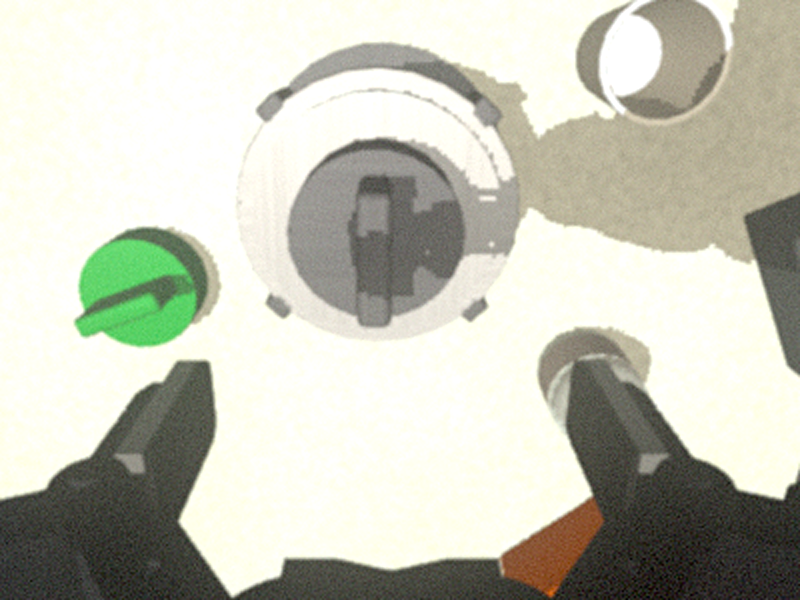

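The dark cap sits on the silver pot. Its disc is centred at about (377,229), and its bar top runs from (375,194) to (375,325), nearly vertical and so aligned with tool x. The green look-alike (140,290), the cup (660,60) and the jar (600,390) are clear of it.

```bash
python3 - <<'E'
from h import *
c=pickle.load(open("w5.pkl","rb")); D=c["range_z"]; T=c["T"]
A=lambda x,y,z:pt(c,120+x/2-.25,80+y/2-.25,z)
ang=lambda v:np.degrees(np.arctan2(v[1],v[0]))
a,b=A(375,194,.183),A(375,325,.183); print("bar",(a+b)/2,np.linalg.norm(a-b),ang(a-b)); print("disc",A(377,229,.15),"dia",np.linalg.norm(A(289,229,.15)-A(465,229,.15)))
v,u=np.mgrid[0:400,0:640]; W=np.stack([(u-c["cx"])/c["fx"]*D,-(v-c["cy"])/c["fy"]*D,-D,np.ones_like(D)],-1)@c["pose"].T
r=np.hypot(W[...,0]-.503,W[...,1]+.137); m=(D>0)&(r<.045)&(W[...,2]>.172)&(W[...,2]<.195); P=W[m][:,:3]
rect=cv2.minAreaRect((P[:,:2]*1e3).astype(np.float32)); print("bar by depth",rect,"z",np.median(P[:,2]),m.sum())
m=(D>0)&(r<.045)&(W[...,2]>.144)&(W[...,2]<.157); print("disc by depth",cv2.minEnclosingCircle((W[m][:,:2]*1e3).astype(np.float32)),np.median(W[m][:,2]))
m=(D>0)&(r<.09)&(r>.035)&(W[...,2]>.112)&(W[...,2]<.128);print("pot top z",np.median(W[m][:,2]))
for o in((a+b)/2,A(377,229,.15)): print((T[:3,:3].T@(o-T[:3,3]))/.025)
E
```

```text
bar [ 0.50385232 -0.14063733  0.183     ] 0.053500052736520705 175.19441099033378
disc [ 0.5008824 -0.1403384  0.15     ] dia 0.07622727771667077
bar by depth ((503.7076721191406, -141.08731079101562), (13.832594871520996, 55.0421028137207), 84.85851287841797) z 0.18263844100272314 1232
disc by depth ((504.26397705078125, -140.88197326660156), 38.955848693847656) 0.14992271073953944
pot top z 0.11922034615789423
[ 1.15013932e-03 -2.15579552e-01  2.24688722e+00]
[ 0.12068059 -0.21256894  3.5668717 ]
```

{"fn": "carry_out", "kwargs": {
  "motion": [
    {"x": 0, "y": -0.22, "z": 0, "wx": 0, "wy": 0, "wz": 0.15},
    {"x": 0, "y": 0, "z": 0.6, "wx": 0, "wy": 0, "wz": 0},
    {"x": 0, "y": 0, "z": 0.6, "wx": 0, "wy": 0, "wz": 0},
    {"x": 0, "y": 0, "z": 0.6, "wx": 0, "wy": 0, "wz": 0},
    {"x": 0, "y": 0, "z": 0.6, "wx": 0, "wy": 0, "wz": 0},
    {"x": 0, "y": 0, "z": 0.6, "wx": 0, "wy": 0, "wz": 0},
    {"x": 0, "y": 0, "z": 0.6, "wx": 0, "wy": 0, "wz": 0},
    {"x": 0, "y": 0, "z": 0.4, "wx": 0, "wy": 0, "wz": 0}
  ]
}}

```text
time_s: 12.53
tcp_pos: [0.5032, -0.1409, 0.1377]
eef_rot: [-0.142, -3.137, -0.001]
wrist_force: [-0.0, -0.7, -0.1]
gripper_width: 0.0851
grip_force: 0.0
```

{"fn": "carry_out", "kwargs": {
  "motion": [
    {"x": 0, "y": 0, "z": 0.3, "wx": 0, "wy": 0, "wz": 0},
    {"x": 0, "y": 0, "z": 0.1, "wx": 0, "wy": 0, "wz": 0},
    {"x": 0, "y": 0, "z": 0, "wx": 0, "wy": 0, "wz": 0},
    {"x": 0, "y": 0, "z": 0, "wx": 0, "wy": 0, "wz": 0}
  ]
}}

```text
time_s: 12.87
tcp_pos: [0.5042, -0.141, 0.1297]
eef_rot: [0.143, 3.138, -0.001]
wrist_force: [0.5, -0.3, -0.2]
gripper_width: 0.0856
grip_force: 0.0
```

{"fn": "carry_out", "kwargs": {
  "motion": [
    {"x": 0, "y": 0, "z": 0, "wx": 0, "wy": 0, "wz": 0},
    {"x": 0, "y": 0, "z": 0, "wx": 0, "wy": 0, "wz": 0},
    {"x": 0, "y": 0, "z": 0, "wx": 0, "wy": 0, "wz": 0},
    {"x": 0, "y": 0, "z": 0, "wx": 0, "wy": 0, "wz": 0},
    {"x": 0, "y": 0, "z": 0, "wx": 0, "wy": 0, "wz": 0},
    {"x": 0, "y": 0, "z": 0, "wx": 0, "wy": 0, "wz": 0},
    {"x": 0, "y": 0, "z": 0, "wx": 0, "wy": 0, "wz": 0},
    {"x": 0, "y": 0, "z": 0, "wx": 0, "wy": 0, "wz": 0}
  ],
  "hand": 1
}}

```text
time_s: 13.53
tcp_pos: [0.5041, -0.141, 0.1295]
eef_rot: [0.143, 3.138, -0.001]
wrist_force: [-0.1, 1.1, 2.4]
gripper_width: 0.0129
grip_force: 59.5
```

```bash
cat > st.py <<'E'
from h import *
from station import ctrl
s=ctrl.sense(); M=R.from_rotvec(s["eef_rot"]).as_matrix()
print(s["time_s"],s["tcp_pos"].round(4),"ang",np.degrees(np.arctan2(M[1,0],M[0,0])).round(2),"tilt",np.degrees(np.arccos(-M[2,2])).round(2),"F",s["wrist_force"].round(1),"M",s["torque"].round(2),s["gripper_width"].round(4),s["grip_force"].round(1),"q",s["q"].round(2))
E
python3 st.py
```

```text
Traceback (most recent call last):
  File "st.py", line 4, in <module>
    print(s["time_s"],s["tcp_pos"].round(4),"ang",np.degrees(np.arctan2(M[1,0],M[0,0])).round(2),"tilt",np.degrees(np.arccos(-M[2,2])).round(2),"F",s["wrist_force"].round(1),"M",s["torque"].round(2),s["gripper_width"].round(4),s["grip_force"].round(1),"q",s["q"].round(2))
                                                                                                                                                                                                       ^^^^^^^^^^^^^^^^^^^^^^^^
AttributeError: 'float' object has no attribute 'round'
```

Gripped. I'll try counter-clockwise first, in small steps, watching the moment.

{"fn": "carry_out", "kwargs": {
  "motion": [
    {"x": 0, "y": 0, "z": 0, "wx": 0, "wy": 0, "wz": -0.4},
    {"x": 0, "y": 0, "z": 0, "wx": 0, "wy": 0, "wz": -0.4},
    {"x": 0, "y": 0, "z": 0, "wx": 0, "wy": 0, "wz": -0.4},
    {"x": 0, "y": 0, "z": 0, "wx": 0, "wy": 0, "wz": -0.4}
  ]
}}

```text
time_s: 13.87
tcp_pos: [0.5041, -0.141, 0.1295]
eef_rot: [-0.079, 3.14, -0.001]
wrist_force: [-0.8, -0.6, 2.6]
gripper_width: 0.0132
grip_force: 59.4
```

```bash
sed -i 's/s\["gripper_width"\].round(4),s\["grip_force"\].round(1)/round(s["gripper_width"],4),round(s["grip_force"],1)/' st.py; python3 st.py
```

```text
13.8667 [ 0.5041 -0.141   0.1295] ang -177.13 tilt 0.05 F [-0.8 -0.6  2.6] M [-0.01 -0.05 -0.09] 0.0132 59.4 q [-0.43  0.25 -0.23  1.08 -0.   -0.48]
```

{"fn": "carry_out", "kwargs": {
  "motion": [
    {"x": 0, "y": 0, "z": 0, "wx": 0, "wy": 0, "wz": -0.4},
    {"x": 0, "y": 0, "z": 0, "wx": 0, "wy": 0, "wz": -0.4},
    {"x": 0, "y": 0, "z": 0, "wx": 0, "wy": 0, "wz": -0.4}
  ]
}}

```text
time_s: 14.12
tcp_pos: [0.5042, -0.1412, 0.1295]
eef_rot: [-0.243, 3.131, -0.001]
wrist_force: [1.0, -0.8, 2.4]
gripper_width: 0.0133
grip_force: 59.4
```

```bash
python3 st.py
```

```text
14.1167 [ 0.5042 -0.1412  0.1295] ang -171.14 tilt 0.07 F [ 1.  -0.8  2.4] M [-0.18 -0.03 -0.14] 0.0133 59.4 q [-0.43  0.25 -0.23  1.08 -0.   -0.58]
```

{"fn": "carry_out", "kwargs": {
  "motion": [
    {"x": 0, "y": 0, "z": 0, "wx": 0, "wy": 0, "wz": -0.4},
    {"x": 0, "y": 0, "z": 0, "wx": 0, "wy": 0, "wz": -0.4}
  ]
}}

```text
time_s: 14.28
tcp_pos: [0.5042, -0.1414, 0.1295]
eef_rot: [-0.351, 3.121, -0.002]
wrist_force: [0.0, -1.4, 1.5]
gripper_width: 0.0129
grip_force: 59.4
```

```bash
python3 st.py
```

```text
14.2833 [ 0.5042 -0.1414  0.1295] ang -167.15 tilt 0.08 F [ 0.  -1.4  1.5] M [-0.25 -0.02 -0.1 ] 0.0129 59.4 q [-0.43  0.25 -0.23  1.08 -0.   -0.65]
```

It is past 18° with no resistance, so counter-clockwise is the opening direction. Continuing.

{"fn": "carry_out", "kwargs": {
  "motion": [
    {"x": 0, "y": 0, "z": 0, "wx": 0, "wy": 0, "wz": -0.8},
    {"x": 0, "y": 0, "z": 0, "wx": 0, "wy": 0, "wz": -0.8},
    {"x": 0, "y": 0, "z": 0, "wx": 0, "wy": 0, "wz": -0.8},
    {"x": 0, "y": 0, "z": 0, "wx": 0, "wy": 0, "wz": -0.8},
    {"x": 0, "y": 0, "z": 0, "wx": 0, "wy": 0, "wz": -0.8},
    {"x": 0, "y": 0, "z": 0, "wx": 0, "wy": 0, "wz": -0.8},
    {"x": 0, "y": 0, "z": 0, "wx": 0, "wy": 0, "wz": -0.8},
    {"x": 0, "y": 0, "z": 0, "wx": 0, "wy": 0, "wz": -0.8}
  ]
}}

```text
time_s: 14.95
tcp_pos: [0.5043, -0.1421, 0.1296]
eef_rot: [1.2, -2.903, 0.004]
wrist_force: [0.7, -3.6, 0.8]
gripper_width: 0.0133
grip_force: 59.3
```

```bash
python3 st.py
```

```text
14.95 [ 0.5043 -0.1421  0.1296] ang -135.08 tilt 0.15 F [ 0.7 -3.6  0.8] M [-0.69  0.   -0.13] 0.0133 59.3 q [-0.43  0.25 -0.23  1.08 -0.   -1.21]
```

{"fn": "carry_out", "kwargs": {
  "motion": [
    {"x": 0, "y": 0, "z": 0, "wx": 0, "wy": 0, "wz": -0.4},
    {"x": 0, "y": 0, "z": 0, "wx": 0, "wy": 0, "wz": -0.4},
    {"x": 0, "y": 0, "z": 0, "wx": 0, "wy": 0, "wz": 0}
  ]
}}

```text
time_s: 15.2
tcp_pos: [0.5043, -0.1422, 0.1295]
eef_rot: [1.297, -2.861, 0.004]
wrist_force: [-0.2, -5.6, 1.4]
gripper_width: 0.013
grip_force: 59.3
```

```bash
python3 st.py
```

```text
15.2 [ 0.5043 -0.1422  0.1295] ang -131.22 tilt 0.16 F [-0.2 -5.6  1.4] M [-0.97  0.01  0.02] 0.013 59.3 q [-0.43  0.25 -0.23  1.08 -0.   -1.28]
```

{"fn": "carry_out", "kwargs": {
  "motion": [
    {"x": 0, "y": 0, "z": 0, "wx": 0, "wy": 0, "wz": -0.4},
    {"x": 0, "y": 0, "z": 0, "wx": 0, "wy": 0, "wz": -0.4},
    {"x": 0, "y": 0, "z": 0, "wx": 0, "wy": 0, "wz": 0}
  ]
}}

```text
time_s: 15.45
tcp_pos: [0.5043, -0.1422, 0.1296]
eef_rot: [1.395, -2.814, 0.004]
wrist_force: [0.3, -5.4, 2.1]
gripper_width: 0.0127
grip_force: 59.3
```

```bash
python3 st.py
```

```text
15.45 [ 0.5043 -0.1422  0.1296] ang -127.25 tilt 0.16 F [ 0.3 -5.4  2.1] M [-1.09  0.09  0.06] 0.0127 59.3 q [-0.43  0.25 -0.23  1.08 -0.   -1.35]
```

{"fn": "carry_out", "kwargs": {
  "motion": [
    {"x": 0, "y": 0, "z": 0, "wx": 0, "wy": 0, "wz": -0.4},
    {"x": 0, "y": 0, "z": 0, "wx": 0, "wy": 0, "wz": 0},
    {"x": 0, "y": 0, "z": 0, "wx": 0, "wy": 0, "wz": 0}
  ]
}}

```text
time_s: 15.7
tcp_pos: [0.5045, -0.1422, 0.1296]
eef_rot: [1.443, -2.791, 0.005]
wrist_force: [-0.3, -6.0, 2.3]
gripper_width: 0.013
grip_force: 59.2
```

```bash
python3 st.py
```

```text
15.7 [ 0.5045 -0.1422  0.1296] ang -125.32 tilt 0.18 F [-0.3 -6.   2.3] M [-1.09 -0.12 -0.  ] 0.013 59.2 q [-0.43  0.25 -0.23  1.08 -0.   -1.38]
```

{"fn": "carry_out", "kwargs": {
  "motion": [
    {"x": 0, "y": 0, "z": 0, "wx": 0, "wy": 0, "wz": -0.4},
    {"x": 0, "y": 0, "z": 0, "wx": 0, "wy": 0, "wz": 0},
    {"x": 0, "y": 0, "z": 0, "wx": 0, "wy": 0, "wz": 0}
  ]
}}

```text
time_s: 15.95
tcp_pos: [0.5048, -0.1422, 0.1296]
eef_rot: [-1.489, 2.766, -0.005]
wrist_force: [1.5, -5.9, -0.1]
gripper_width: 0.0132
grip_force: 59.5
```

```bash
python3 st.py
```

```text
15.95 [ 0.5048 -0.1422  0.1296] ang -123.4 tilt 0.18 F [ 1.5 -5.9 -0.1] M [-1.13 -0.23 -0.64] 0.0132 59.5 q [-0.43  0.25 -0.23  1.08 -0.   -1.41]
```

{"fn": "carry_out", "kwargs": {
  "motion": [
    {"x": 0, "y": 0, "z": 0, "wx": 0, "wy": 0, "wz": -0.4},
    {"x": 0, "y": 0, "z": 0, "wx": 0, "wy": 0, "wz": 0},
    {"x": 0, "y": 0, "z": 0, "wx": 0, "wy": 0, "wz": 0}
  ]
}}

```text
time_s: 16.2
tcp_pos: [0.5048, -0.1423, 0.1296]
eef_rot: [-1.535, 2.74, -0.005]
wrist_force: [1.6, -5.4, 1.3]
gripper_width: 0.0129
grip_force: 65.9
```

```bash
python3 st.py
```

```text
16.2 [ 0.5048 -0.1423  0.1296] ang -121.49 tilt 0.18 F [ 1.6 -5.4  1.3] M [-1.07 -0.3  -1.26] 0.0129 65.9 q [-0.43  0.25 -0.23  1.08 -0.   -1.45]
```

The moment rises at about 62° (−1.26 N m): that is the end stop. I'll back off 3° and lift straight up.

{"fn": "carry_out", "kwargs": {
  "motion": [
    {"x": 0, "y": 0, "z": 0, "wx": 0, "wy": 0, "wz": 0.3},
    {"x": 0, "y": 0, "z": 0, "wx": 0, "wy": 0, "wz": 0.25},
    {"x": 0, "y": 0, "z": -0.1, "wx": 0, "wy": 0, "wz": 0},
    {"x": 0, "y": 0, "z": -0.1, "wx": 0, "wy": 0, "wz": 0},
    {"x": 0, "y": 0, "z": 0, "wx": 0, "wy": 0, "wz": 0}
  ]
}}

```text
time_s: 16.62
tcp_pos: [0.5046, -0.1422, 0.1334]
eef_rot: [1.472, -2.775, 0.003]
wrist_force: [2.4, -7.3, -5.9]
gripper_width: 0.0131
grip_force: 59.7
```

```bash
python3 st.py
```

```text
16.6167 [ 0.5046 -0.1422  0.1334] ang -124.11 tilt 0.13 F [ 2.4 -7.3 -5.9] M [-1.39 -0.75 -0.29] 0.0131 59.7 q [-0.43  0.25 -0.23  1.09 -0.   -1.4 ]
```

{"fn": "carry_out", "kwargs": {
  "motion": [
    {"x": 0, "y": 0, "z": -0.2, "wx": 0, "wy": 0, "wz": 0},
    {"x": 0, "y": 0, "z": -0.2, "wx": 0, "wy": 0, "wz": 0},
    {"x": 0, "y": 0, "z": -0.2, "wx": 0, "wy": 0, "wz": 0},
    {"x": 0, "y": 0, "z": -0.2, "wx": 0, "wy": 0, "wz": 0},
    {"x": 0, "y": 0, "z": -0.2, "wx": 0, "wy": 0, "wz": 0},
    {"x": 0, "y": 0, "z": -0.2, "wx": 0, "wy": 0, "wz": 0},
    {"x": 0, "y": 0, "z": -0.2, "wx": 0, "wy": 0, "wz": 0},
    {"x": 0, "y": 0, "z": -0.2, "wx": 0, "wy": 0, "wz": 0}
  ]
}}

```text
time_s: 17.28
tcp_pos: [0.5034, -0.1402, 0.1742]
eef_rot: [1.476, -2.773, -0.002]
wrist_force: [0.5, -0.0, -3.6]
gripper_width: 0.013
grip_force: 60.1
```

{"fn": "carry_out", "kwargs": {
  "motion": [
    {"x": 0, "y": 0, "z": -0.4, "wx": 0, "wy": 0, "wz": 0},
    {"x": 0, "y": 0, "z": -0.4, "wx": 0, "wy": 0, "wz": 0},
    {"x": 0, "y": 0, "z": -0.4, "wx": 0, "wy": 0, "wz": 0},
    {"x": 0, "y": 0, "z": -0.4, "wx": 0, "wy": 0, "wz": 0},
    {"x": 0, "y": 0, "z": -0.4, "wx": 0, "wy": 0, "wz": 0},
    {"x": 0, "y": 0, "z": -0.4, "wx": 0, "wy": 0, "wz": 0},
    {"x": 0, "y": 0, "z": 0, "wx": 0, "wy": 0, "wz": 0},
    {"x": 0, "y": 0, "z": 0, "wx": 0, "wy": 0, "wz": 0}
  ]
}}

```text
time_s: 17.95
tcp_pos: [0.5044, -0.1411, 0.2349]
eef_rot: [-1.475, 2.773, -0.002]
wrist_force: [-0.4, -0.1, -3.8]
gripper_width: 0.0127
grip_force: 60.3
```

```bash
python3 st.py; python3 - <<'E'
from station import eyes
import cv2,numpy as np
s=eyes.capture("side")["frame"][80:320,220:480]; t=eyes.capture("top")["frame"][150:300,220:460]
s=cv2.resize(s,(390,360)); t=cv2.resize(t,(400,250)); t=np.vstack([t,np.zeros((110,400,3),np.uint8)])
cv2.imwrite("pics/fin.png",cv2.convertScaleAbs(np.hstack([s,t]),alpha=1.4))
E
```

```text
17.95 [ 0.5044 -0.1411  0.2349] ang -123.97 tilt 0.1 F [-0.4 -0.1 -3.8] M [ 0.04 -0.05 -0.06] 0.0127 60.3 q [-0.43  0.21 -0.03  1.33 -0.   -1.4 ]
```

View pics/fin.png

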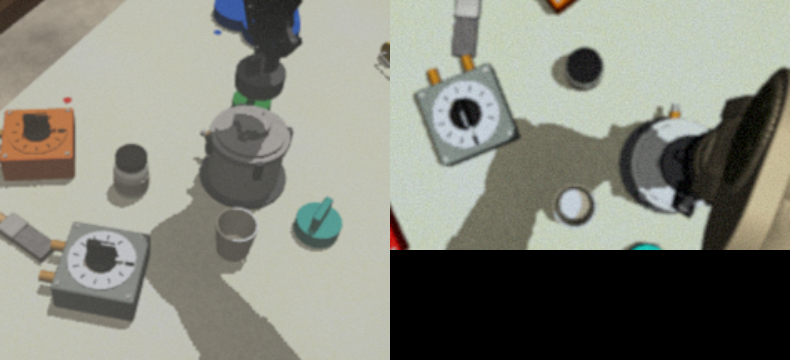

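The cap hangs in the gripper at (260,75) above the pot. Its rim is at about 0.226 m, 82 mm above the neck, with 0.1° tilt. The knob's white line points at the broad mark, and the jar and cup are untouched. Handing in.

{"fn": "carry_out", "kwargs": {
  "motion": [
    {"x": 0, "y": 0, "z": 0, "wx": 0, "wy": 0, "wz": 0},
    {"x": 0, "y": 0, "z": 0, "wx": 0, "wy": 0, "wz": 0},
    {"x": 0, "y": 0, "z": 0, "wx": 0, "wy": 0, "wz": 0},
    {"x": 0, "y": 0, "z": 0, "wx": 0, "wy": 0, "wz": 0}
  ]
}}

```text
time_s: 18.38
tcp_pos: [0.5036, -0.1407, 0.2338]
eef_rot: [1.475, -2.773, -0.001]
wrist_force: [0.6, -0.3, -3.3]
gripper_width: 0.013
grip_force: 60.3
```

```bash
python3 -c "
from station import close_job; print(close_job())"
```

```text
the job is handed in; nothing more can be done
None
```

The job is handed in at about 18 s, no verdict shown: the knob points at the broad mark, the cap opened counter-clockwise and is held level about 8 cm above the neck, and the jar and cup look undisturbed.

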